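# Pin the retaining arm of a clutch fixture

## Task

Swing the yellow retaining arm gently in against its stop, so that its hole lines up with the holes of the green fork, then take the blue-handled ball-lock pin from the wooden rack and, with its orange thumb button squeezed in, push it down through the fork and the arm until its flange sits fully home, without ramming it. Let go so that the button springs out and the pin is locked, and leave everything else on the bench where it is.

Things in the scene. Friction and masses are not known exactly. Their poses are not given: they have to be found in the camera images.
- fork_place (a point): nominal place of the mouth of the green fork's hole, on top of the upper cheek, 84 mm above the bench (axes are the fixture's). The whole lock head (fork, hinge, stop, yellow arm) is bolted in slots: the true hole is up to 8 mm off from here in each of the fixture's x and y, same height and yaw. Upright hole 13.5 mm wide; downwards: upper cheek 0 to 10 mm, arm 12 to 22, lower cheek 24 to 34, base 72
- fixture: grey base plate bolted to the bench, origin below fork_place at bench height. A clutch 200 mm wide, 88 mm tall (bosses to 120 mm) stands on it, centre at x +158, y +80 mm; the fork's -x side is clear. Fork cheeks 50 x 50 mm, back wall on their -y edge. The arm's hinge axis is 160 mm to +y of the true hole; a black upright round post, 18 mm thick, by which the arm is swung, stands half-way between hinge and hole, from the arm's top (72 mm above the bench) up to 133 mm
- retainer (a joint): angle of the yellow arm (rad): 0 = closed on its firm stop, pointing from its hinge along the fixture's -y, its 13.5 mm hole (160 mm from the hinge axis) in line with the fork's; up to 1.0 = open, free end towards the fixture's -x (it closes counter-clockwise seen from above). It stays where left; friction about 0.2 Nm. A pin nose straightens it by 2 mm at most. Over 30 N on it is too rough
- pin_grip (a point): centre of the ball-lock pin's blue handle, on the pin's axis (z up the pin), 30 mm above the flange's underside. Handle 24 mm in x, 40 mm tall; in y from -17 to +15 mm, and the orange button on its +y face stands out to +21 mm (+17 mm when fully in: the axis is then midway between fingers closed along y). It starts upright in the rack, flange on the rack's top, loose by about 4 mm
- pin: the ball-lock pin, origin on its axis at the underside of its 28 mm flange; about 150 g. Steel shank below, 12 mm wide, 54 mm long, its last 4 mm tapering to 8 mm. A brass locking ball 38.5 mm below the flange stands 3 mm out of the shank's +y side unless the button is fully in; while out it does not pass the 13.5 mm holes. Pressing it on the fixture with over 50 N is ramming; touch down slowly
- button (a joint): travel of the orange thumb button (m): 0 = sprung out, ball out; 0.004 = fully in, ball in. It starts to move at 3 N and is fully in at 8 N; a grip of 20 to 30 N along the handle's y holds it in. In the holes it springs out only when the pin is fully home: the ball then clears the lower cheek by 1.5 mm
- rack: wooden pin rack fixed to the bench, 170 x 70 x 62 mm (x, y, z), origin at the centre of its underside; two upright 21 mm through holes at x = -45 and +45 mm hold the two pins, either way round
- plain_pin_mid (a point): centre of a plain pin with a red 56 mm cross handle and no button, standing in the other rack hole, its top 45 mm above the rack; leave alone
- wrench_grip (a point): handle of a 200 mm spanner lying on the bench; leave alone
- driver_grip (a point): handle of a screwdriver lying on the bench; leave alone
- bearing_mid (a point): centre of a steel bearing ring, 72 mm wide, 22 mm tall; leave alone
- tape_mid (a point): centre of a blue ring of tape, 96 mm wide, 24 mm tall; leave alone
- nut_mid (a point): centre of a black hexagon nut, 40 mm wide, 18 mm tall; leave alone
- socket_mid (a point): centre of a steel spanner socket, 28 mm wide, 38 mm tall, standing upright; leave alone
There are look-alikes about, which are no part of the job. Several things have the shape of the pin; the one meant has the colours described above.

How it is judged:
By the outcome, as a careful person would: the job done as asked, in the order asked, and still so for the second after the job is handed in, with the robot touching nothing.
It also fails if it takes over 70 s, if anything falls off the work surface, if the arm or the gripper's body presses on something with over 40 N, if the wrist force passes 120 N, or if a joint passes its speed limit or range.

## Robot

A 6-joint arm with a two-finger parallel gripper is mounted at the origin on the work surface. World frame = base frame: x ahead of the robot, y to its left, z up, the work surface at z = 0. Lengths are in m, angles in rad, forces in N, time in s.
With the tool pointing down it reaches from about 0.35 to 0.925 m from the base axis. Payload 6.4 kg.
Tool frame: the origin (TCP) lies at the very end of the fingers, on their centre line; the grasp point (between the pads) lies 19 mm behind it; y points along the fingers, x is the direction in which the jaws open and shut, and the axes are right-handed (so a half turn about y gives the same grasp; the last joint's range is limited). The gripper opens to 94 mm and grips with 3 to 60 N. Pads are 16 mm wide; open, the fingers measure 119 mm over their backs; the gripper's body (75 mm by 177 mm) begins 78 mm behind the grasp point.
Start: joints at [-1.513, 0.245, 1.558, -0, 1.339, -0.174], TCP at [0.149, -0.633, 0.17] pointing down, gripper open.
Joint ranges: [-3.13, 3.13], [-1.02, 2.26], [0.13, 2.54], [-0.95, 4.09], [0.21, 2.88], [-2.74, 2.74]. Speed limits (rad/s): [2.57, 2.57, 3.14, 3.14, 3.14, 3.14].

## Interface

Orientations are given as a unit quaternion [x, y, z, w].
In Python, from plant import robot, optics gives the robot as it stands.
- The arm moves only by the tool move_arm, never from a script. Its argument "targets" is a list of rows, each a list of 3 entries, a list of its own where there are three numbers: the finger opening in m, from 0 to 0.094, then the shift along the tool's x, y, z in m, then the turn about the tool's y in degrees. In form: [[grip, [x, y, z], roll], ...]. A call has exactly 10 rows; each row shifts and turns the pose as measured when the row begins, along the tool's axes as they then stand; what a row does not reach is not made up. A row lasts 1/10 s, in which the tool goes at most 50 mm and 8.59 degrees, less where a joint would pass 70% of its speed; a pose out of reach is approached as far as the arm can. A call is refused whole if a number of a shift passes 0.05 or a number of a turn 8.59, either way. A call with a gripper value outside its range is refused whole. The fingers move at their own pace and stop on an object; "force" is the grip in N (left out, the last holds). Time passes only in rows, so rows that do not move let the fingers close, or fill a call up. It gives the time, the measured TCP pose, the force and the opening at its end, in the units of the state.
- robot.get_obs(): the state, without advancing time (a new reading comes with each control period).
- optics.capture(name): name is "scene" or "top" or "wrist"; returns a dict with "pixels" (384x512x3 uint8, blue, green, red), "mtx" (3x3 intrinsics, pixels), "origin" and "orientation" of the camera in the world. Camera axes: x right, y up, looking along -z (the intrinsics and any distortion apply to the point x, -y, -z); pixel columns grow to the right and rows downward; lengths in m; the calibration is good to about 2 mm. A picture is of the moment at which its call begins. There is no depth.
- robot.hand_in(): hands the job in, once; it reports no verdict.
The state is a dict: "clock": time; "qpos": joint angles; "dq": joint speeds; "effort": joint torques, N m; "ee_pos": TCP position; "tool_rot": TCP orientation; "force": force on the tool from outside, world axes, zero at the start; "wrist_torque": the same for the moment, N m; "finger_gap": finger opening in m.
Only numpy, scipy, OpenCV 4.12 (cv2) and the standard library are available. Lean on these libraries where they do the work, as an engineer would, in place of code of your own. Each camera call takes 0.05 s, during which the arm holds its last target. There are 200 camera calls.

## Working session

There is one attempt and no reset: what is moved stays moved. The work goes in short steps, Python scripts to look and compute and a tool call to move; the robot and the scene stay as the last step left them, time stands still between calls to the robot, and variables do not carry over. Pictures are saved under pics/ and viewed, about 8 in all and at most 12, crops included, and the job is handed in when it is done.

Besides the shell and the picture viewer there is one more tool, called after "Request:" as name([rows], argument=value, ...), one row to a line, values as JSON. move_arm: Moves the arm, as the interface text tells. Its arguments: {"type":"object","properties":{"targets":{"type":"array","items":{"type":"array"}},"force":{"type":"number"}},"required":["targets"]}

```bash
ls; mkdir -p pics
cat > h.py <<'E'
import sys; sys.path.insert(0,'.')
import numpy as np, cv2
from scipy.spatial.transform import Rotation as R
from plant import robot, optics
def cap(n, f=None):
    c=optics.capture(n)
    if f: cv2.imwrite('pics/'+f,c['pixels'])
    return c
def ray(c,u,v):
    K=np.array(c['mtx']); d=np.linalg.inv(K)@[u,v,1]
    d=R.from_quat(c['orientation']).apply([d[0],-d[1],-d[2]]) if len(c['orientation'])==4 else np.array(c['orientation'])@[d[0],-d[1],-d[2]]
    return np.array(c['origin']),d
def onz(c,u,v,z):
    o,d=ray(c,u,v); return o+d*(z-o[2])/d[2]
def proj(c,p):
    q=R.from_quat(c['orientation']).inv().apply(np.array(p)-c['origin']); K=np.array(c['mtx'])
    w=K@[q[0],-q[1],-q[2]]; return w[:2]/w[2]
E
python3 - <<'E'
from h import *
o=robot.get_obs(); print(o)
a=cap('top','top0.png'); b=cap('scene','scene0.png')
for c in(a,b): print({k:v for k,v in c.items() if k!='pixels'})
E
```

```text
pics
{'clock': 0.0, 'qpos': array([-1.51309766e+00,  2.45779912e-01,  1.55897898e+00, -6.45068604e-06,
        1.33870593e+00, -1.74102044e-01]), 'dq': array([-0.00075369,  0.00045433,  0.0002765 , -0.00095475, -0.00116328,
        0.0013238 ]), 'effort': array([ 7.44155186e-04, -4.15834451e+01, -3.14597225e+01,  6.85442006e-02,
        3.33128893e-02, -1.44027836e-04]), 'ee_pos': array([ 0.14928888, -0.63194975,  0.16848611]), 'tool_rot': array([-0.55397314,  0.43926608, -0.43838272,  0.55495914]), 'force': array([ 0.01299747,  0.58130703, -0.00191108]), 'wrist_torque': array([0.03437561, 0.04106945, 0.03935078]), 'finger_gap': 0.09388871935787264}
{'mtx': array([[436.93837003,   0.        , 257.56905474],
       [  0.        , 436.93837003, 198.12298847],
       [  0.        ,   0.        ,   1.        ]]), 'origin': array([0.34002162, 0.05854721, 1.5285213 ]), 'orientation': array([ 0.04217404, -0.04631638, -0.70006295,  0.71132834])}
{'mtx': array([[353.99123274,   0.        , 259.14204852],
       [  0.        , 353.99123274, 189.86092455],
       [  0.        ,   0.        ,   1.        ]]), 'origin': array([ 1.38321715, -0.38318056,  0.66357782]), 'orientation': array([0.41115706, 0.26702858, 0.45530865, 0.74319556])}
```

Run:
```python
import cv2
for n in('top0','scene0'):
    cv2.imwrite(f'pics/{n}b.png',cv2.resize(cv2.imread(f'pics/{n}.png'),(800,600),interpolation=cv2.INTER_CUBIC))
```

```text
(no output)
```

View pics/top0b.png

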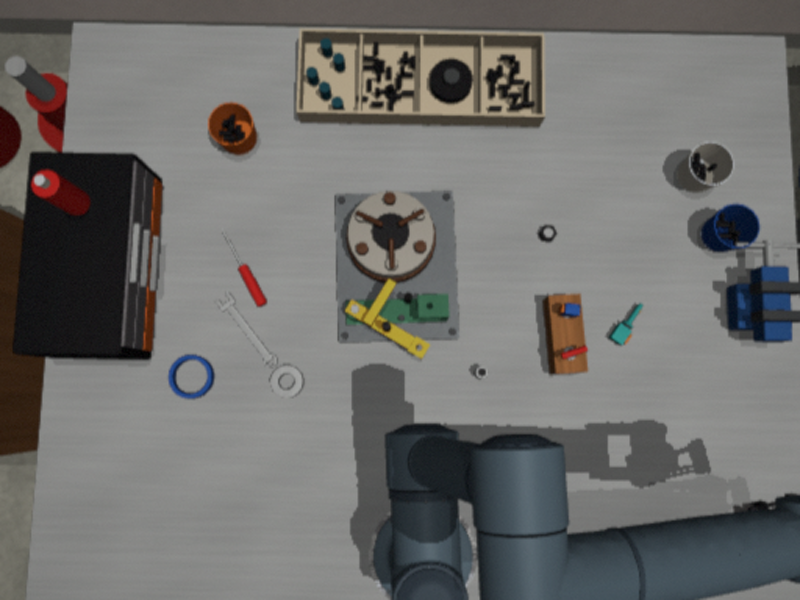

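View pics/scene0b.png

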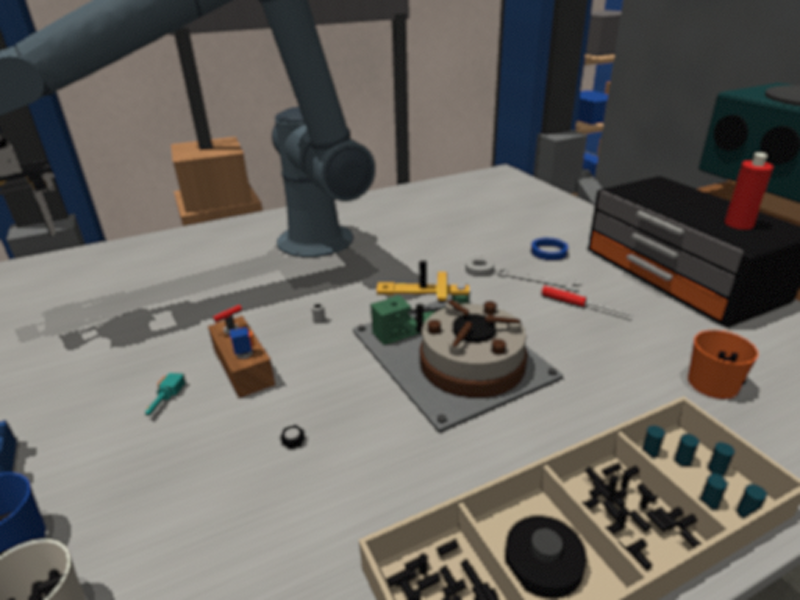

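Top view (800x600 scale): yellow arm hinge (355,310), free end (420,350), black post (385,326), green fork (432,306), rack (567,334). Candidates for the pin:
- the blue handle in the rack at (570,310)
- the red cross pin at (573,352), which is the plain one
- the teal handle lying on the bench at (627,325), a look-alike

I choose the blue one in the rack, and will check it in a close crop.

Run:
```python
from h import *
c=cap('top'); k=1/1.5625
for n,u,v,z in [('pin',570,310,.1),('plain',573,352,.1),('fork',432,306,.084),('hinge',355,310,.072),('armend',420,350,.072),('post',387,326,.133),('clutch',390,233,.088),('rackTL',548,296,.062),('rackTR',582,294,.062),('rackBR',586,373,.062),('rackBL',553,374,.062),
 ('plateTL',336,193,.0),('plateTR',452,192,0),('plateBR',458,340,0)]:
    print(n,onz(c,u*k,v*k,z).round(3))
o=robot.get_obs(); print(R.from_quat(o['tool_rot']).as_matrix().round(3))
w=cap('wrist','w0.png'); print(w['origin'],R.from_quat(w['orientation']).as_matrix().round(3),w['mtx'][0])
```

```text
pin [ 0.525 -0.302  0.1  ]
plain [ 0.436 -0.307  0.1  ]
fork [ 0.531 -0.011  0.084]
hinge [0.521 0.153 0.072]
armend [0.437 0.013 0.072]
post [0.481 0.083 0.133]
clutch [0.687 0.081 0.088]
rackTL [ 0.56  -0.265  0.062]
rackTR [ 0.565 -0.339  0.062]
rackBR [ 0.394 -0.344  0.062]
rackBL [ 0.391 -0.273  0.062]
plateTL [0.801 0.208 0.   ]
plateTR [ 0.808 -0.059  0.   ]
plateBR [ 0.466 -0.075  0.   ]
[[ 0.23  -0.     0.973]
 [-0.973  0.001  0.23 ]
 [-0.001 -1.     0.   ]]
[ 0.21604857 -0.6153652   0.38420181] [[ 0.231  0.944  0.234]
 [-0.973  0.224  0.055]
 [-0.001 -0.24   0.971]] [330.14576816   0.         257.82115882]
```

Request:
move_arm([
  [0.094, [-0.0235, -0.012, 0.0372], 0],
  [0.094, [-0.0235, -0.012, 0.0372], 0],
  [0.094, [-0.0235, -0.012, 0.0372], 0],
  [0.094, [-0.0235, -0.012, 0.0372], 0],
  [0.094, [-0.0235, -0.012, 0.0372], 0],
  [0.094, [-0.0235, -0.012, 0.0372], 0],
  [0.094, [-0.0235, -0.012, 0.0372], 0],
  [0.094, [-0.0235, -0.012, 0.0372], 0],
  [0.094, [-0.0235, -0.012, 0.0372], 0],
  [0.094, [-0.0235, -0.012, 0.0372], 0],
])

```text
clock: 1.2
ee_pos: [0.4644, -0.3086, 0.2898]
tool_rot: [-0.55, 0.444, -0.44, 0.554]
force: [0.6, -0.3, 0.8]
finger_gap: 0.0939
```

Run:
```python
from h import *
o=robot.get_obs(); print(o['ee_pos'],o['qpos'],R.from_quat(o['tool_rot']).as_matrix().round(3))
w=cap('wrist','w1.png'); print(w['origin'], proj(w,[.525,-.302,.1]))
cv2.imwrite('pics/w1b.png',cv2.resize(w['pixels'],(800,600),interpolation=cv2.INTER_CUBIC))
np.savez('w1.npz',**w)
```

```text
[ 0.46439359 -0.3085504   0.2897848 ] [-0.79247273 -0.04308824  1.65089437  0.00462848  1.54048928  0.55733762] [[ 0.219 -0.001  0.976]
 [-0.976  0.008  0.219]
 [-0.008 -1.     0.   ]]
[ 0.53161244 -0.29395965  0.50528155] [265.66888524 114.67224196]
```

View pics/w1b.png

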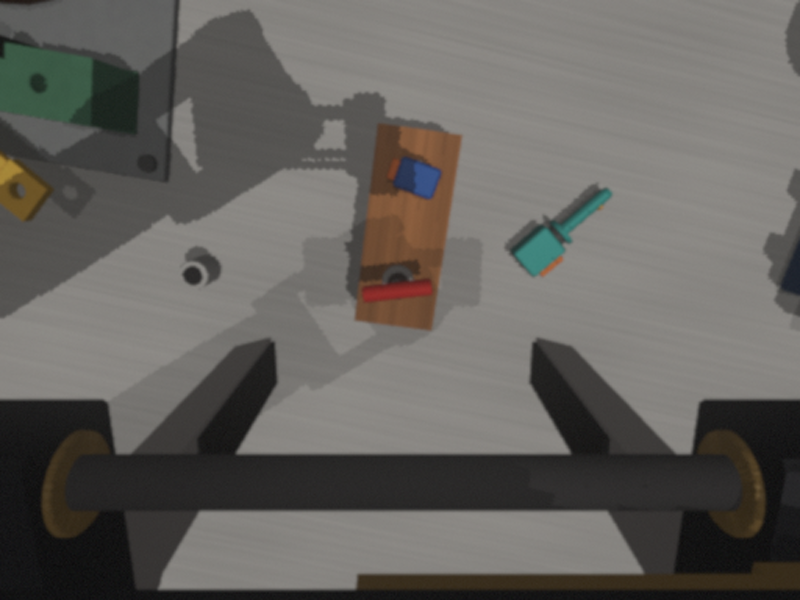

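Close view: in the rack at (417,177) is the blue handle with its orange button on the left (394,170), so that is the one. Red cross at (397,290) and teal look-alike at (545,248) are ruled out. Fork hole shows at (38,82), arm hole at (18,190).

```bash
cat >> h.py <<'E'
def mask(im,lo,hi):
    return cv2.inRange(cv2.cvtColor(im,cv2.COLOR_BGR2HSV),np.array(lo),np.array(hi))
def pinpose(c,win,ztop):
    x0,y0,x1,y1=win; im=c['pixels'][y0:y1,x0:x1]; out={}
    for n,lo,hi in(('blue',(100,120,60),(125,255,255)),('orange',(3,190,100),(10,255,255))):
        m=mask(im,lo,hi); cs,_=cv2.findContours(m,0,2)
        if not cs: continue
        k=max(cs,key=cv2.contourArea); out[n]=np.array([onz(c,p[0]+x0,p[1]+y0,ztop)[:2] for p in k[:,0].astype(float)])
    return out
E
python3 - <<'E'
from h import *
c=dict(np.load('w1.npz'))
p=pinpose(c,(235,90,300,135),.112)
for n,q in p.items():
    r=cv2.minAreaRect((q*1000).astype(np.float32)); print(n,r,cv2.boxPoints(r).round(1).tolist())
g=c['pixels'][40:66,8:42]; print(mask(c['pixels'],(100,120,60),(125,255,255)).sum()/255)
E
```

```text
blue ((526.9031372070312, -302.9699401855469), (28.11431121826172, 21.473873138427734), 81.03450775146484) [[514.0999755859375, -315.20001220703125], [535.2999877929688, -318.5], [539.7000122070312, -290.79998779296875], [518.5, -287.3999938964844]]
435.0
```

Request:
move_arm([
  [0.0, [-0.029, 0, -0.01], 0],
  [0.0, [-0.029, 0, -0.01], 0],
  [0.0, [-0.029, 0, -0.01], 0],
  [0.0, [-0.029, 0, -0.01], 0],
  [0.0, [-0.029, 0, -0.01], 0],
  [0.0, [-0.029, 0, -0.01], 0],
  [0.0, [-0.029, 0, -0.01], 0],
  [0.0, [-0.029, 0, -0.01], 0],
  [0.0, [-0.029, 0, -0.01], 0],
  [0.0, [-0.029, 0, -0.01], 0],
])

```text
clock: 2.25
ee_pos: [0.3, -0.036, 0.2916]
tool_rot: [-0.551, 0.441, -0.438, 0.557]
force: [0.6, -0.2, 0.4]
finger_gap: 0.0177
```

Run:
```python
from h import *
o=robot.get_obs(); print(o['ee_pos'],o['qpos'],R.from_quat(o['tool_rot']).as_matrix().round(3))
w=cap('wrist','w2.png'); print(w['origin'])
cv2.imwrite('pics/w2b.png',cv2.resize(w['pixels'],(800,600),interpolation=cv2.INTER_CUBIC))
np.savez('w2.npz',**w)
```

```text
[ 0.30003932 -0.03603158  0.29158839] [-0.51221478 -0.76819309  2.16703775  0.00978593  1.74544418  0.83021732] [[ 0.228  0.002  0.974]
 [-0.974  0.01   0.228]
 [-0.009 -1.     0.005]]
[ 0.36628601 -0.02119732  0.5073587 ]
```

View pics/w2b.png

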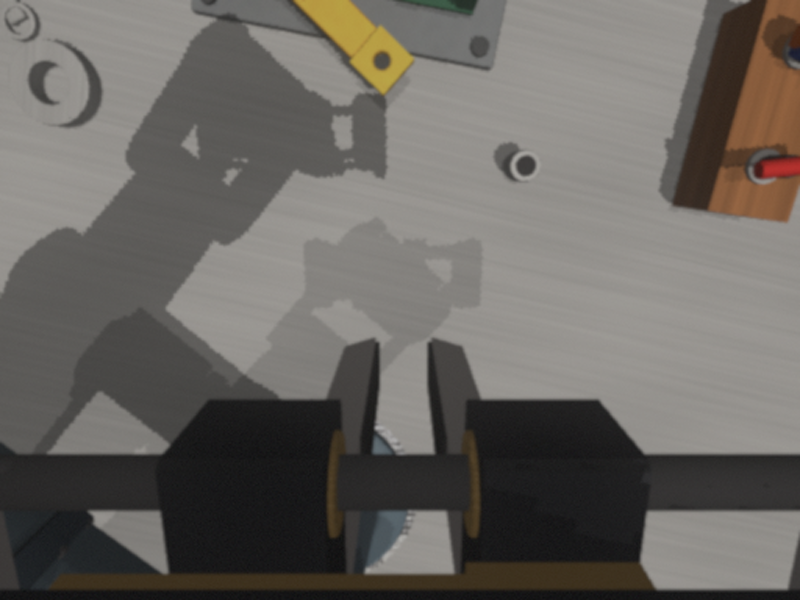

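The picture shows only the arm's free end (380,62) and plate edge; I went the wrong way in x. Moving forward and squaring up.

Request:
move_arm([
  [0.0, [-0.0062, 0, 0.0135], 1.3],
  [0.0, [-0.0062, 0, 0.0135], 1.3],
  [0.0, [-0.0062, 0, 0.0135], 1.3],
  [0.0, [-0.0062, 0, 0.0135], 1.3],
  [0.0, [-0.0062, 0, 0.0135], 1.3],
  [0.0, [-0.0062, 0, 0.0135], 1.3],
  [0.0, [-0.0062, 0, 0.0135], 1.3],
  [0.0, [-0.0062, 0, 0.0135], 1.3],
  [0.0, [-0.0062, 0, 0.0135], 1.3],
  [0.0, [-0.0062, 0, 0.0135], 1.3],
])

```text
clock: 3.3
ee_pos: [0.4272, 0.0479, 0.293]
tool_rot: [-0.496, 0.5, -0.501, 0.503]
force: [-0.5, -0.4, -0.6]
finger_gap: 0.0006
```

Run:
```python
from h import *
o=robot.get_obs(); print(o['ee_pos'],o['qpos'],R.from_quat(o['tool_rot']).as_matrix().round(3))
w=cap('wrist','w3.png'); print(w['origin'])
cv2.imwrite('pics/w3b.png',cv2.resize(w['pixels'],(800,600),interpolation=cv2.INTER_CUBIC))
np.savez('w3.npz',**w)
```

```text
[0.42724873 0.04792914 0.29304876] [-0.15944467 -0.38641637  1.93470357  0.00808956  1.58607414  1.41338329] [[-0.002  0.008  1.   ]
 [-1.     0.007 -0.002]
 [-0.007 -1.     0.008]]
[0.49402654 0.04739121 0.50906843]
```

View pics/w3b.png

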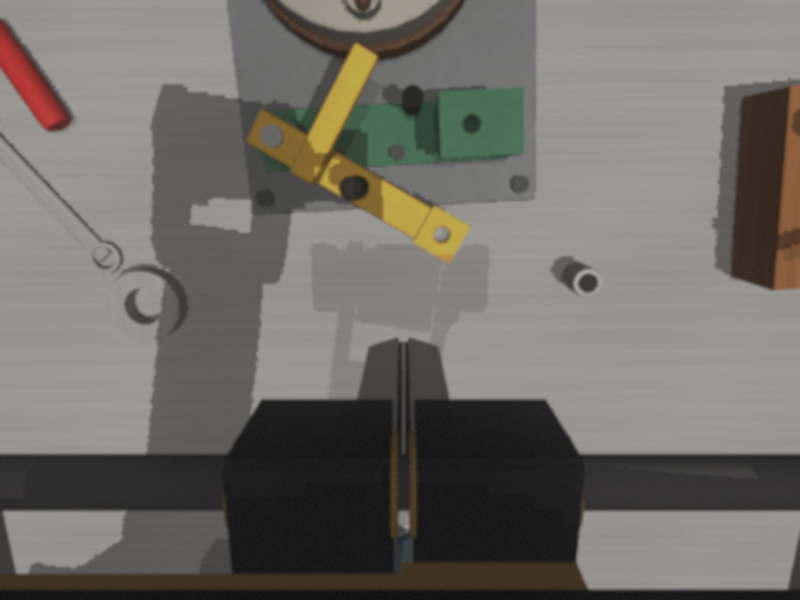

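Clear view: fork hole (471,124), hinge (271,135), post (353,187), arm hole (442,234), black stop peg near (412,98).

Run:
```python
from h import *
c=dict(np.load('w3.npz')); k=.64
def dark(u,v,r,thr):
    u,v=int(u*k),int(v*k); g=cv2.cvtColor(c['pixels'],cv2.COLOR_BGR2GRAY)[v-r:v+r+1,u-r:u+r+1]
    m=(g<thr).astype(np.uint8); n,l,s,ce=cv2.connectedComponentsWithStats(m); i=1+np.argmax(s[1:,4]); return ce[i]+[u-r,v-r],s[i,4],g.min(),int(np.median(g))
f=dark(471,124,8,60); print(f)
H=onz(c,*f[0],.084); P=onz(c,*dark(353,187,10,50)[0],.133)
A=onz(c,442*k,234*k,.072); G=onz(c,271*k,135*k,.072)
print('fork',H,'post~',P,'arm',A,'hinge',G, np.linalg.norm(A-G),np.linalg.norm((H-G)[:2]))
d=(G-H)[:2]; a=(A-G)[:2]; fy=np.arctan2(d[1],d[0])-np.pi/2
print('yaw',np.degrees(fy),'open',np.degrees(np.arctan2(a[1],a[0])-np.arctan2(-d[1],-d[0])))
for z in(.072,.1,.133): print('post mid proj',z, proj(c,[*((A+G)/2)[:2],z])/k)
m=mask(c['pixels'],(60,60,40),(90,255,255))[50:110,275:345]; cs,_=cv2.findContours(m,0,2); q=max(cs,key=cv2.contourArea)[:,0]+[275,50]
w=np.array([onz(c,*p,.084)[:2]*1000 for p in q],np.float32); print(cv2.minAreaRect(w))
```

```text
(array([301.49382716,  78.7654321 ]), np.int32(81), np.uint8(45), 90)
fork [ 0.53170676 -0.00347728  0.084     ] post~ [0.48364568 0.08339649 0.133     ] arm [0.44340746 0.01702536 0.072     ] hinge [0.52378884 0.1571589  0.072     ] 0.16155054099101046 0.16083120483935326
yaw 2.821880497479813 open -32.66070397744788
post mid proj 0.072 [358.27785077 185.52928202]
post mid proj 0.1 [355.02219695 186.41145798]
post mid proj 0.133 [350.56730853 187.61858739]
((530.7383422851562, -6.592182159423828), (52.19906997680664, 73.28328704833984), 3.010939598083496)
```

Request:
move_arm([
  [0.0, [-0.004, 0.0215, 0.001], 0],
  [0.0, [-0.004, 0.0215, 0.001], 0],
  [0.0, [-0.004, 0.0215, 0.001], 0],
  [0.0, [-0.004, 0.0215, 0.001], 0],
  [0.0, [-0.004, 0.0215, 0.001], 0],
  [0.0, [-0.004, 0.0215, 0.001], 0],
  [0.0, [-0.004, 0.0215, 0.001], 0],
  [0.0, [-0.004, 0.0215, 0.001], 0],
  [0.0, [-0.004, 0.0215, 0.001], 0],
  [0.0, [-0.004, 0.01, 0.001], 0],
])

```text
clock: 4.35
ee_pos: [0.4392, 0.0877, 0.0835]
tool_rot: [-0.497, 0.498, -0.501, 0.505]
force: [0.2, -0.4, -0.4]
finger_gap: 0.0002
```

Request:
move_arm([
  [0.0, [0.003, -0.006, 0.006], 0],
  [0.0, [0.003, -0.006, 0.006], 0],
  [0.0, [0.001, -0.002, 0.004], 0],
  [0.0, [0, 0, 0.004], 0],
  [0.0, [0, 0, 0.004], 0],
  [0.0, [0, 0, 0.004], 0],
  [0.0, [0, 0, 0.004], 0],
  [0.0, [0, 0, 0.004], 0],
  [0.0, [0, 0, 0.004], 0],
  [0.0, [0, 0, 0.004], 0],
])

```text
clock: 5.35
ee_pos: [0.489, 0.0793, 0.1029]
tool_rot: [-0.496, 0.496, -0.502, 0.506]
force: [-0.6, -0.3, 0.1]
finger_gap: 0.0007
```

Request:
move_arm([
  [0.0, [0, 0, 0.002], 0],
  [0.0, [0, 0, 0.002], 0],
  [0.0, [0, 0, 0.002], 0],
  [0.0, [0, 0, 0.002], 0],
  [0.0, [0, 0, 0.002], 0],
  [0.0, [0, 0, 0.001], 0],
  [0.0, [0, 0, 0.001], 0],
  [0.0, [0, 0, 0.001], 0],
  [0.0, [0, 0, 0.001], 0],
  [0.0, [0, 0, 0.001], 0],
])

```text
clock: 6.35
ee_pos: [0.5051, 0.0794, 0.1028]
tool_rot: [-0.496, 0.496, -0.502, 0.506]
force: [-0.3, -0.4, 0.3]
finger_gap: 0.0005
```

Run:
```python
from h import *
o=robot.get_obs(); print(o['ee_pos'],o['force'],R.from_quat(o['tool_rot']).as_matrix().round(3))
w=cap('wrist'); np.savez('w4.npz',**w)
cv2.imwrite('pics/w4b.png',cv2.resize(w['pixels'],(800,600),interpolation=cv2.INTER_CUBIC))
```

```text
[0.50507152 0.07944439 0.10276127] [-0.25146921 -0.41692119  0.27973717] [[ 0.003  0.015  1.   ]
 [-1.     0.005  0.003]
 [-0.005 -1.     0.015]]
```

View pics/w4b.png

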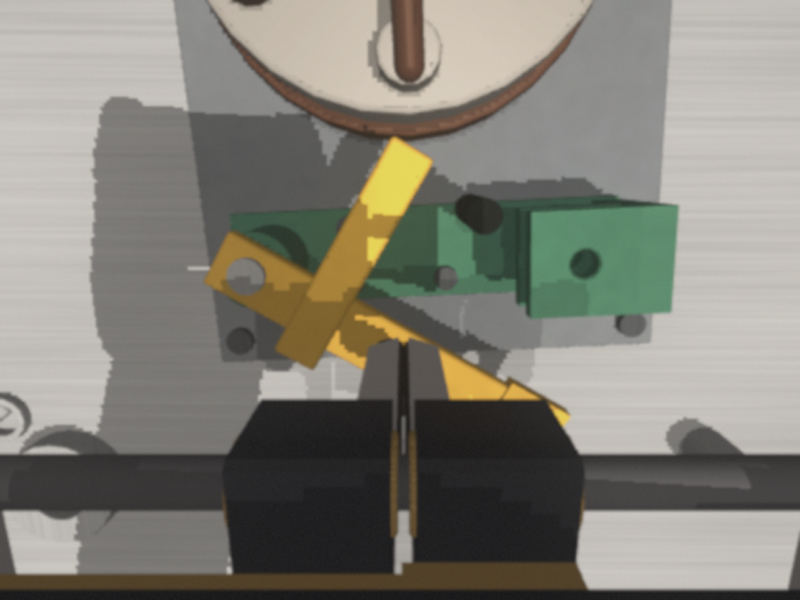

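Run:
```python
from h import *
c=dict(np.load('w4.npz')); k=.64; o=robot.get_obs()
print('tcp px',proj(c,o['ee_pos'])/k, 'tcp world->px z corners',[(proj(c,o['ee_pos']+np.array(d))/k).round() for d in([.008,.0125,0],[.008,-.0125,0],[-.008,0.0125,0])])
G=onz(c,245*k,275*k,.072);H=onz(c,585*k,263*k,.084);E1=onz(c,508*k,380*k,.072)
print('hinge',G,'fork',H)
b=[onz(c,u*k,v*k,.072).round(4) for u,v in((233,232),(205,283),(570,412),(512,378))]; print(b)
for P in((.4836,.0873),(.490,.0845),(.522,.077)): print([(proj(c,[*P,z])/k).round() for z in(.072,.133)])
w=cap('scene'); im=w['pixels'][150:250,220:350]; cv2.imwrite('pics/s4.png',cv2.resize(im,(780,600),interpolation=cv2.INTER_CUBIC))
```

```text
tcp px [404.87775879 329.2796753 ] tcp world->px z corners [array([376., 311.]), array([434., 312.]), array([376., 347.])]
hinge [0.5231449  0.15756114 0.072     ] fork [ 0.53184455 -0.00341967  0.084     ]
[array([0.5441, 0.162 , 0.072 ]), array([0.5191, 0.1774, 0.072 ]), array([ 0.4517, -0.0064,  0.072 ]), array([0.4703, 0.0246, 0.072 ])]
[array([389., 353.]), array([384., 405.])]
[array([395., 341.]), array([392., 389.])]
[array([410., 278.]), array([412., 310.])]
```

View pics/s4.png

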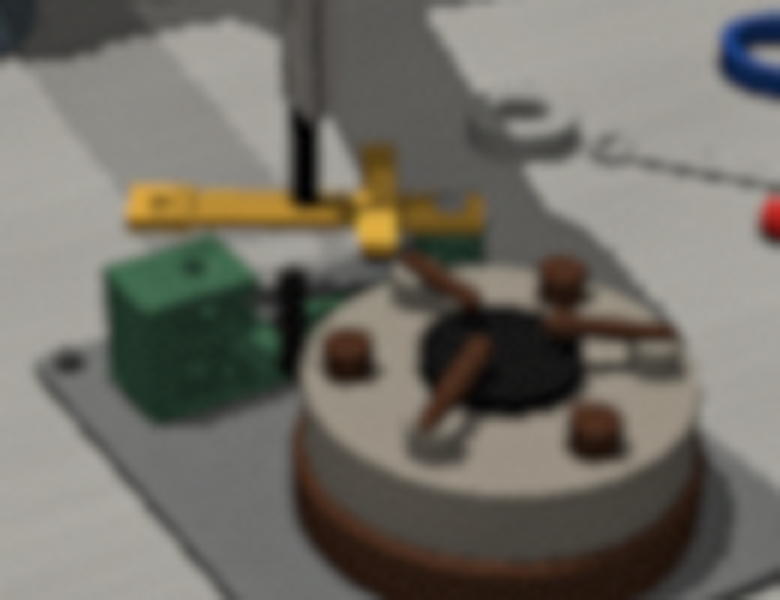

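In the scene crop the black post stands on the yellow arm at (305,160), with the finger tip ending at about (305,110). The arm looks barely moved. I'll check by projection whether the post is in front of or behind the finger.

Run:
```python
from h import *
w=cap('scene'); s=lambda p:((proj(w,p)-[220,150])*6).round()
o=robot.get_obs();print('tcp',o['ee_pos'],s(o['ee_pos']))
for P in((.4836,.0873),(.490,.0845),(.522,.077)): print(P,[s([*P,z]) for z in(.072,.1,.133)])
a=cv2.imread('pics/scene0.png'); b=w['pixels']
ga=mask(a,(18,120,80),(32,255,255));gb=mask(b,(18,120,80),(32,255,255))
for g in(ga,gb):
    n,l,st,ce=cv2.connectedComponentsWithStats(g[150:250,220:350]); i=1+np.argmax(st[1:,4]); print(st[i]*6,ce[i]*6)
```

```text
tcp [0.50509249 0.07942281 0.10279792] [307. 171.]
(0.4836, 0.0873) [array([301., 199.]), array([301., 155.]), array([301., 101.])]
(0.49, 0.0845) [array([302., 205.]), array([302., 161.]), array([301., 107.])]
(0.522, 0.077) [array([318., 235.]), array([318., 190.]), array([317., 135.])]
[ 126  144  354  114 2646] [299.93197279 204.48979592]
[ 126  144  354  114 2400] [305.925 206.67 ]
```

Both views put the real fingertips about 35 mm above the reported TCP: the scene tip is at row 110 where 171 is expected, and in the wrist view the finger spacing is too wide for its depth. That explains passing over the post with no force. I'll triangulate the tip to get the offset.

Run:
```python
from h import *
w=cap('scene'); c=dict(np.load('w4.npz')); o=robot.get_obs()
def tri(L):
    A=np.zeros((3,3));b=np.zeros(3)
    for oo,d in L:
        d=d/np.linalg.norm(d);M=np.eye(3)-np.outer(d,d);A+=M;b+=M@oo
    p=np.linalg.solve(A,b); return p
s=ray(w,220+307/6,150+112/6); t=ray(c,405*.64,342*.64)
p=tri([s,t]); print('tip',p,'minus tcp',p-o['ee_pos'], proj(w,p)-[220+307/6,150+112/6])
# width-based: closed-open gap in w1: inner faces at cols 275,532 row 342 (800 scale), 94 mm
c1=dict(np.load('w1.npz')); _,a=ray(c1,275*.64,342*.64);_,b=ray(c1,532*.64,342*.64)
s=.0939/np.linalg.norm(a-b); m=c1['origin']+(a+b)/2*s; print('tip from w1',m,'minus tcp',m-[.4644,-.3086,.2898])
```

```text
tip [0.51108368 0.07826249 0.14102176] minus tcp [ 0.00608626 -0.00117376  0.03829928] [0.43646241 0.08677237]
tip from w1 [ 0.471215  -0.3064623  0.3263824] minus tcp [0.006815  0.0021377 0.0365824]
```

The tip sits 37 mm above the reported TCP, with negligible lateral offset. I'll use tip_z = ee_z + 0.037, back off, go lower, and push properly.

Request:
move_arm([
  [0.0, [0, -0.008, 0], 0],
  [0.0, [0, -0.004, -0.01], 0],
  [0.0, [0, 0, -0.02], 0],
  [0.0, [0, 0, -0.02], 0],
  [0.0, [0, 0, -0.015], 0],
  [0.0, [0, 0.012, 0], 0],
  [0.0, [0, 0.012, 0], 0],
  [0.0, [0, 0.012, 0], 0],
  [0.0, [0, 0.01, 0], 0],
  [0.0, [0, 0, 0], 0],
])

```text
clock: 7.55
ee_pos: [0.4376, 0.0794, 0.0661]
tool_rot: [-0.495, 0.496, -0.502, 0.506]
force: [-0.2, -0.0, 0.4]
finger_gap: 0.0002
```

Request:
move_arm([
  [0.0, [0, 0, 0.008], 0],
  [0.0, [0, 0, 0.006], 0],
  [0.0, [0, 0, 0.003], 0],
  [0.0, [0, 0, 0.003], 0],
  [0.0, [0, 0, 0.003], 0],
  [0.0, [0, 0, 0.003], 0],
  [0.0, [0, 0, 0.003], 0],
  [0.0, [0, 0, 0.003], 0],
  [0.0, [0, 0, 0.003], 0],
  [0.0, [0, 0, 0.003], 0],
])

```text
clock: 8.55
ee_pos: [0.4753, 0.0778, 0.0659]
tool_rot: [-0.5, 0.498, -0.5, 0.503]
force: [-3.8, -2.9, 1.6]
finger_gap: 0.0006
```

Request:
move_arm([
  [0.0, [0, 0, 0.003], 0],
  [0.0, [0, 0, 0.003], 0],
  [0.0, [0, 0, 0.003], 0],
  [0.0, [0, 0, 0.003], 0],
  [0.0, [0, 0, 0.003], 0],
  [0.0, [0, 0, 0.003], 0],
  [0.0, [0, 0, 0.003], 0],
  [0.0, [0, 0, 0.003], 0],
  [0.0, [0, 0, 0.003], 0],
  [0.0, [0, 0, 0.003], 0],
])

```text
clock: 9.55
ee_pos: [0.5072, 0.0763, 0.065]
tool_rot: [-0.501, 0.497, -0.5, 0.501]
force: [-3.3, -2.9, -0.1]
finger_gap: 0.0002
```

Request:
move_arm([
  [0.0, [0, 0, 0.001], 0],
  [0.0, [0, 0, 0.001], 0],
  [0.0, [0, 0, 0.001], 0],
  [0.0, [0, 0, 0.001], 0],
  [0.0, [0, 0, 0], 0],
  [0.0, [0, 0, 0], 0],
  [0.0, [0, 0, 0], 0],
  [0.0, [0, 0, 0], 0],
  [0.0, [0, 0, 0], 0],
  [0.0, [0, 0, 0], 0],
])

```text
clock: 10.55
ee_pos: [0.51, 0.0764, 0.0651]
tool_rot: [0.502, -0.498, 0.499, -0.5]
force: [-2.7, -3.0, 0.1]
finger_gap: 0.0007
```

Request:
move_arm([
  [0.0, [0, 0, 0.001], 0],
  [0.0, [0, 0, 0.001], 0],
  [0.0, [0, 0, 0], 0],
  [0.0, [0, 0, 0], 0],
  [0.0, [0, 0, 0], 0],
  [0.0, [0, 0, 0], 0],
  [0.0, [0, 0, 0], 0],
  [0.0, [0, 0, 0], 0],
  [0.0, [0, 0, 0], 0],
  [0.0, [0, 0, 0], 0],
])

```text
clock: 11.55
ee_pos: [0.5097, 0.0764, 0.0651]
tool_rot: [0.504, -0.5, 0.497, -0.499]
force: [-3.4, -3.6, -0.4]
finger_gap: 0.0004
```

Request:
move_arm([
  [0.0, [0, 0, 0.002], 0],
  [0.0, [0, 0, 0.002], 0],
  [0.0, [0, 0, 0.002], 0],
  [0.0, [0, 0, 0.002], 0],
  [0.0, [0, 0, 0.002], 0],
  [0.0, [0, 0, 0.002], 0],
  [0.0, [0, 0, 0.002], 0],
  [0.0, [0, 0, 0.002], 0],
  [0.0, [0, 0, 0.002], 0],
  [0.0, [0, 0, 0.002], 0],
])

```text
clock: 12.55
ee_pos: [0.5061, 0.0761, 0.0656]
tool_rot: [0.522, -0.513, 0.481, -0.483]
force: [-12.6, -3.2, 8.7]
finger_gap: 0.0004
```

Run:
```python
from h import *
o=robot.get_obs(); print(o['ee_pos'],o['force'],o['wrist_torque'],R.from_quat(o['tool_rot']).as_matrix().round(3))
c=cap('wrist','w5.png'); np.savez('w5.npz',**c)
m=mask(c['pixels'],(18,120,60),(32,255,255)); print(m.sum()/255)
cv2.imwrite('pics/w5b.png',cv2.resize(c['pixels'][80:290,100:460],(800,467),interpolation=cv2.INTER_CUBIC))
```

```text
[0.50608386 0.07610925 0.06563091] [-12.6005859   -3.16033772   8.74515132] [-0.66057992  2.07948185 -0.0130613 ] [[ 0.01  -0.071  0.997]
 [-1.    -0.008  0.009]
 [ 0.007 -0.997 -0.071]]
19644.0
```

View pics/w5b.png

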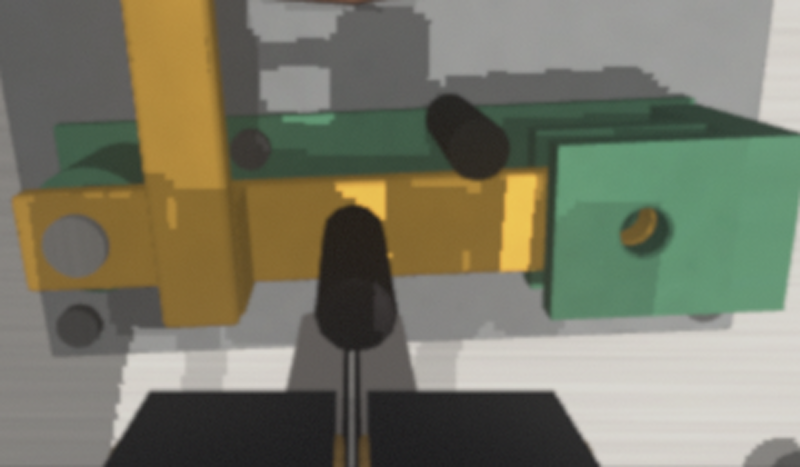

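The arm is against the black stop peg at (470,170) with about 13 N on the wrist, and its yellow shows through the fork hole at (645,230) as an inner wall. Contact has tilted the tool about 4° about the jaw axis. I'll retreat and re-measure.

Request:
move_arm([
  [0.0, [0, 0, -0.004], 0],
  [0.0, [0, 0, -0.008], 0],
  [0.0, [0, 0, -0.01], 0],
  [0.0, [0, -0.02, -0.004], 0],
  [0.0, [0, -0.03, -0.003], 0],
  [0.0, [0, -0.03, -0.003], 0],
  [0.0, [0, -0.03, -0.003], 0],
  [0.0, [0, -0.03, -0.003], 0],
  [0.0, [0, -0.02, -0.003], 0],
  [0.0, [0, -0.01, -0.003], 0],
])

```text
clock: 13.6
ee_pos: [0.4707, 0.08, 0.2447]
tool_rot: [0.517, -0.512, 0.482, -0.487]
force: [0.6, 0.1, 0.1]
finger_gap: 0.0006
```

```bash
cat >> h.py <<'E'
def plan(target,yaw=None,n=10):
    "per-row tool shift to bring ee to target (world), with total roll; prints rows' number"
    o=robot.get_obs(); M=R.from_quat(o['tool_rot']).as_matrix(); d=np.array(target)-o['ee_pos']
    print('ee',o['ee_pos'].round(4),'F',o['force'].round(1),'y',M[:,1].round(3),'xang',np.degrees(np.arctan2(M[1,0],M[0,0])).round(2),'gap',o['finger_gap'].round(4),'q',o['qpos'].round(2))
    print('tool shift',(M.T@d).round(4),'per row',(M.T@d/n).round(5)); return M
E
python3 - <<'E'
from h import *
plan([.46,-.31,.25]); c=cap('wrist'); np.savez('w6.npz',**c)
k=1
g=cv2.cvtColor(c['pixels'],cv2.COLOR_BGR2GRAY)
p=proj(c,[.5317,-.0035,.084]); print('hole pred',p)
u,v=p.astype(int); s=g[v-9:v+10,u-9:u+10]; m=(s<60).astype(np.uint8); n,l,st,ce=cv2.connectedComponentsWithStats(m); print(st,ce+[u-9,v-9]); i=1+np.argmax(st[1:,4]); print(onz(c,*(ce[i]+[u-9,v-9]),.084))
# arm edges direction
y=mask(c['pixels'],(18,120,60),(32,255,255)); ys,xs=np.nonzero(y); print(len(xs),xs.min(),xs.max(),ys.min(),ys.max())
E
```

```text
Traceback (most recent call last):
  File "h.py", line 30, in plan
    print('ee',o['ee_pos'].round(4),'F',o['force'].round(1),'y',M[:,1].round(3),'xang',np.degrees(np.arctan2(M[1,0],M[0,0])).round(2),'gap',o['finger_gap'].round(4),'q',o['qpos'].round(2))
                                                                                                                                            ^^^^^^^^^^^^^^^^^^^^^
AttributeError: 'float' object has no attribute 'round'
```

```bash
sed -i "s/o\['finger_gap'\].round(4)/round(o['finger_gap'],4)/" h.py
python3 - <<'E'
from h import *
plan([.46,-.31,.25]); c=cap('wrist','w6.png'); np.savez('w6.npz',**c)
g=cv2.cvtColor(c['pixels'],cv2.COLOR_BGR2GRAY)
u,v=proj(c,[.5317,-.0035,.084]).astype(int); s=g[v-9:v+10,u-9:u+10]; m=(s<np.median(s)*.66).astype(np.uint8); n,l,st,ce=cv2.connectedComponentsWithStats(m); i=1+np.argmax(st[1:,4]); print(st[i],np.median(s),'fork',onz(c,*(ce[i]+[u-9,v-9]),.084))
y=mask(c['pixels'],(15,100,50),(34,255,255))
# lower (-x) and upper edge of arm between post and fork: scan world y lines
for wy in (.02+.02,.05,.055):
    col=[]
    for wx in np.arange(.49,.57,.0005):
        a,b=proj(c,[wx,wy,.072]); col.append(y[int(round(b)),int(round(a))]>0)
    xs=np.arange(.49,.57,.0005)[np.array(col)]; print(wy,len(xs) and (xs.min(),xs.max(),(xs.min()+xs.max())/2,'pred mid',.5317-(wy+.0035)*.0495))
E
```

```text
ee [0.4707 0.08   0.2447] F [0.6 0.1 0.1] y [-0.06  -0.    -0.998] xang -89.41 gap 0.0006 q [-0.07 -0.18  1.86 -0.    1.52  1.49]
tool shift [ 0.3898 -0.0047 -0.015 ] per row [ 0.03898 -0.00047 -0.0015 ]
[ 4  4  8 10 57] 95.0 fork [ 0.53277053 -0.00152457  0.084     ]
0.04 (np.float64(0.514), np.float64(0.5455000000000001), np.float64(0.52975), 'pred mid', 0.52954675)
0.05 (np.float64(0.514), np.float64(0.5445), np.float64(0.52925), 'pred mid', 0.5290517499999999)
0.055 (np.float64(0.514), np.float64(0.5445), np.float64(0.52925), 'pred mid', 0.52880425)
```

Arm edges centre within 0.3 mm of the closed line: retainer closed. Fork hole stays at about (0.532,-0.003). Next, hover over the pin.

Run:
```python
from h import *
M=plan([.5235,-.303,.15]); 
# mid-yaw (half of the 9.6 roll)
Mm=M@R.from_rotvec([0,np.radians(4.8),0]).as_matrix(); print((Mm.T@(np.array([.5235,-.303,.15])-robot.get_obs()['ee_pos'])/10).round(5))
```

```text
ee [0.4711 0.08   0.246 ] F [ 0.5 -0.5  2. ] y [-0.058 -0.    -0.998] xang -89.4 gap 0.0005 q [-0.07 -0.18  1.86 -0.    1.52  1.49]
tool shift [0.3835 0.0929 0.0538] per row [0.03835 0.00929 0.00538]
[0.03777 0.00929 0.00857]
```

Request:
move_arm([
  [0.094, [0.0378, 0.004, 0.0086], 0.96],
  [0.094, [0.0378, 0.004, 0.0086], 0.96],
  [0.094, [0.0378, 0.005, 0.0086], 0.96],
  [0.094, [0.0378, 0.009, 0.0086], 0.96],
  [0.094, [0.0378, 0.009, 0.0086], 0.96],
  [0.094, [0.0378, 0.009, 0.0086], 0.96],
  [0.094, [0.0378, 0.01, 0.0086], 0.96],
  [0.094, [0.0378, 0.01, 0.0086], 0.96],
  [0.094, [0.0378, 0.01, 0.0086], 0.96],
  [0.094, [0.0378, 0.01, 0.0086], 0.96],
])

```text
clock: 14.65
ee_pos: [0.5262, -0.3084, 0.1498]
tool_rot: [-0.474, 0.552, -0.521, 0.446]
force: [0.4, 0.7, 0.3]
finger_gap: 0.0772
```

Run:
```python
from h import *
M=plan([.5235,-.303,.12]); c=cap('wrist'); np.savez('w7.npz',**c)
cv2.imwrite('pics/w7b.png',cv2.resize(c['pixels'],(800,600),interpolation=cv2.INTER_CUBIC))
m=mask(c['pixels'],(100,120,40),(125,255,255)); cs,_=cv2.findContours(m,0,2)
for q in sorted(cs,key=cv2.contourArea)[-2:]: 
    w=np.array([onz(c,*p,.112)[:2]*1000 for p in q[:,0].astype(float)],np.float32); print(cv2.contourArea(q),cv2.minAreaRect(w))
```

```text
ee [ 0.5262 -0.3084  0.1498] F [0.4 0.7 0.3] y [-0.058  0.007 -0.998] xang -98.82 gap 0.0772 q [-0.7   0.21  1.64 -0.03  1.34  1.03]
tool shift [-0.0049  0.0299 -0.0018] per row [-0.00049  0.00299 -0.00018]
0.0 ((544.6541137695312, -294.2139892578125), (0.0, 0.0), 0.0)
885.0 ((527.8645629882812, -302.92462158203125), (29.541296005249023, 22.44986343383789), 81.1955337524414)
```

View pics/w7b.png

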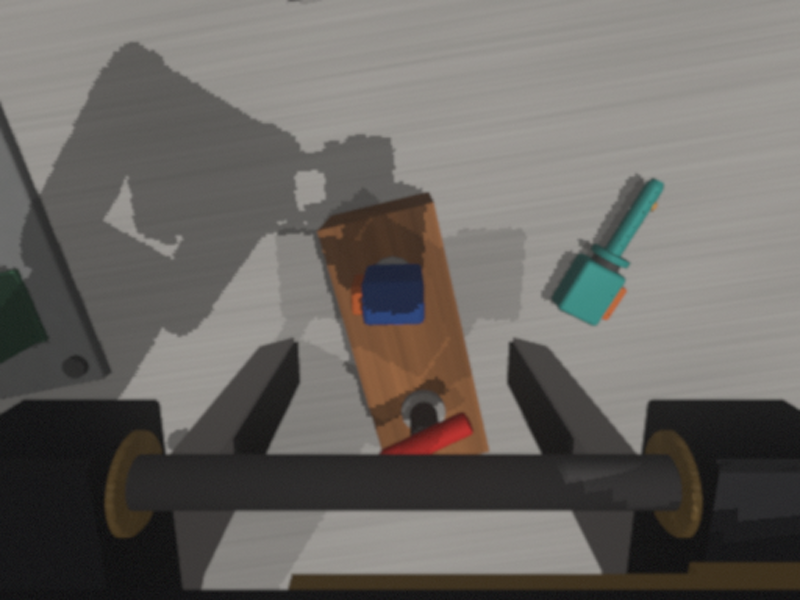

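The blue pin (393,293) sits square between the open fingers, button to the left (357,298). Descending to the handle.

Run:
```python
from h import *
plan([.5245,-.302,.0375])
```

```text
ee [ 0.5247 -0.3131  0.1473] F [-4.1 -2.2 -0.3] y [-0.06   0.006 -0.998] xang -99.09 gap 0.0809 q [-0.71  0.22  1.63 -0.04  1.34  1.03]
tool shift [-0.0112  0.1096  0.0047] per row [-0.00112  0.01096  0.00047]
```

Request:
move_arm([
  [0.094, [-0.005, 0.0, 0.002], 0],
  [0.094, [-0.004, 0.008, 0.002], 0],
  [0.094, [-0.002, 0.016, 0.001], 0],
  [0.094, [0, 0.018, 0], 0],
  [0.094, [0, 0.018, 0], 0],
  [0.094, [0, 0.016, 0], 0],
  [0.094, [0, 0.013, 0], 0],
  [0.094, [0, 0.01, 0], 0],
  [0.094, [0, 0.006, 0], 0],
  [0.094, [0, 0.0, 0], 0],
])

```text
clock: 15.7
ee_pos: [0.523, -0.2896, 0.0291]
tool_rot: [-0.476, 0.554, -0.517, 0.446]
force: [0.2, 0.6, -0.6]
finger_gap: 0.0943
```

Run:
```python
from h import *
plan([.5245,-.302,.0375])
```

```text
ee [ 0.523  -0.2896  0.0291] F [ 0.2  0.6 -0.6] y [-0.065  0.013 -0.998] xang -98.58 gap 0.0943 q [-0.68  0.33  1.73 -0.03  1.14  1.06]
tool shift [ 0.012  -0.0086  0.0027] per row [ 0.0012  -0.00086  0.00027]
```

Request:
move_arm([
  [0.094, [0.003, -0.003, 0.001], 0],
  [0.094, [0.003, -0.003, 0.001], 0],
  [0.094, [0.003, -0.002, 0.001], 0],
  [0.094, [0.002, 0, 0], 0],
  [0.094, [0.001, 0, 0], 0],
  [0.094, [0, 0, 0], 0],
  [0.094, [0, 0, 0], 0],
  [0.094, [0, 0, 0], 0],
  [0.094, [0, 0, 0], 0],
  [0.094, [0, 0, 0], 0],
])

```text
clock: 16.7
ee_pos: [0.5269, -0.3052, 0.0409]
tool_rot: [-0.475, 0.552, -0.52, 0.447]
force: [-0.2, -0.3, 1.1]
finger_gap: 0.0939
```

Run:
```python
from h import *
M=plan([.5245,-.302,.0375]); c=cap('wrist'); np.savez('w8.npz',**c)
m=mask(c['pixels'],(100,120,40),(125,255,255)); cs,_=cv2.findContours(m,0,2)
q=max(cs,key=cv2.contourArea); w=np.array([onz(c,*p,.112)[:2]*1000 for p in q[:,0].astype(float)],np.float32); print(cv2.contourArea(q),cv2.minAreaRect(w))
```

```text
ee [ 0.5269 -0.3052  0.0409] F [-0.2 -0.3  1.1] y [-0.06   0.009 -0.998] xang -98.61 gap 0.0939 q [-0.69  0.33  1.7  -0.03  1.16  1.04]
tool shift [-0.0028  0.0036 -0.0027] per row [-0.00028  0.00036 -0.00027]
3931.5 ((534.5901489257812, -303.5487976074219), (29.808748245239258, 36.154727935791016), 82.42888641357422)
```

Request:
move_arm([
  [0.094, [-0.001, 0.0015, -0.001], 0],
  [0.094, [-0.001, 0.001, -0.001], 0],
  [0.06, [0, 0, 0], 0],
  [0.05, [0, 0, 0], 0],
  [0.044, [0, 0, 0], 0],
  [0.04, [0, 0, 0], 0],
  [0.036, [0, 0, 0], 0],
  [0.03, [0, 0, 0], 0],
  [0.025, [0, 0, 0], 0],
  [0.02, [0, 0, 0], 0],
], force=25)

```text
clock: 17.75
ee_pos: [0.5249, -0.3025, 0.0382]
tool_rot: [-0.475, 0.552, -0.519, 0.447]
force: [-0.1, 0.1, 2.8]
finger_gap: 0.0337
```

Run:
```python
from h import *
plan([.5245,-.302,.0375])
```

```text
ee [ 0.5249 -0.3025  0.0382] F [-0.1  0.1  2.8] y [-0.061  0.009 -0.998] xang -98.6 gap 0.0337 q [-0.69  0.33  1.71 -0.03  1.15  1.04]
tool shift [-0.0005  0.0007 -0.0005] per row [-5.e-05  7.e-05 -5.e-05]
```

Gap 33.7 mm, so the button is fully in. Lifting straight up.

Request:
move_arm([
  [0.02, [0, -0.006, -0.0004], 0],
  [0.02, [0, -0.01, -0.0006], 0],
  [0.02, [0, -0.011, -0.0007], 0],
  [0.02, [0, -0.011, -0.0007], 0],
  [0.02, [0, -0.011, -0.0007], 0],
  [0.02, [0, -0.011, -0.0007], 0],
  [0.02, [0, -0.011, -0.0007], 0],
  [0.02, [0, -0.011, -0.0007], 0],
  [0.02, [0, -0.011, -0.0007], 0],
  [0.02, [0, -0.006, -0.0004], 0],
])

```text
clock: 18.75
ee_pos: [0.5243, -0.3022, 0.146]
tool_rot: [-0.475, 0.552, -0.519, 0.447]
force: [0.5, -0.2, -2.4]
finger_gap: 0.0335
```

Run:
```python
from h import *
plan([.528,-.003,.155])
c=cap('scene'); np.savez('s5.npz',**c);
```

```text
ee [ 0.5243 -0.3022  0.146 ] F [ 0.5 -0.2 -2.4] y [-0.061  0.009 -0.998] xang -98.6 gap 0.0335 q [-0.69  0.21  1.65 -0.03  1.34  1.04]
tool shift [-0.2963 -0.0064 -0.0415] per row [-0.02963 -0.00064 -0.00415]
```

Request:
move_arm([
  [0.02, [-0.02, -0.001, -0.003], 0],
  [0.02, [-0.034, -0.001, -0.0047], 0],
  [0.02, [-0.034, -0.001, -0.0047], 0],
  [0.02, [-0.034, -0.001, -0.0047], 0],
  [0.02, [-0.034, -0.001, -0.0047], 0],
  [0.02, [-0.034, -0.001, -0.0047], 0],
  [0.02, [-0.034, -0.001, -0.0047], 0],
  [0.02, [-0.034, -0.001, -0.0047], 0],
  [0.02, [-0.022, 0, -0.003], 0],
  [0.02, [-0.01, 0, -0.002], 0],
])

```text
clock: 19.8
ee_pos: [0.5219, 0.0101, 0.1534]
tool_rot: [-0.476, 0.556, -0.516, 0.446]
force: [0.2, -0.2, -2.4]
finger_gap: 0.0335
```

Run:
```python
from h import *
plan([.528,-.003,.155]); c=cap('wrist'); np.savez('w9.npz',**c)
s=cap('scene'); np.savez('s9.npz',**s)
plan([.528,-.003,.155])
a=cv2.resize(c['pixels'][150:330,170:350],(400,400),interpolation=cv2.INTER_CUBIC)
u,v=proj(s,[.53,0,.12]).astype(int); b=cv2.resize(s['pixels'][v-40:v+40,u-40:u+40],(400,400),interpolation=cv2.INTER_CUBIC); print(u,v)
cv2.imwrite('pics/ws9.png',np.hstack([a,b]))
```

```text
ee [0.5219 0.0101 0.1534] F [ 0.2 -0.2 -2.4] y [-0.069  0.015 -0.998] xang -98.62 gap 0.0335 q [-0.2   0.01  1.85  0.    1.35  1.52]
tool shift [ 0.0121 -0.0022  0.0079] per row [ 0.00121 -0.00022  0.00079]
ee [0.5221 0.0091 0.1534] F [-0.2 -0.5 -1.4] y [-0.069  0.015 -0.998] xang -98.62 gap 0.0335 q [-0.2   0.01  1.85  0.    1.35  1.52]
tool shift [ 0.0111 -0.0021  0.0075] per row [ 0.00111 -0.00021  0.00075]
251 183
```

View pics/ws9.png

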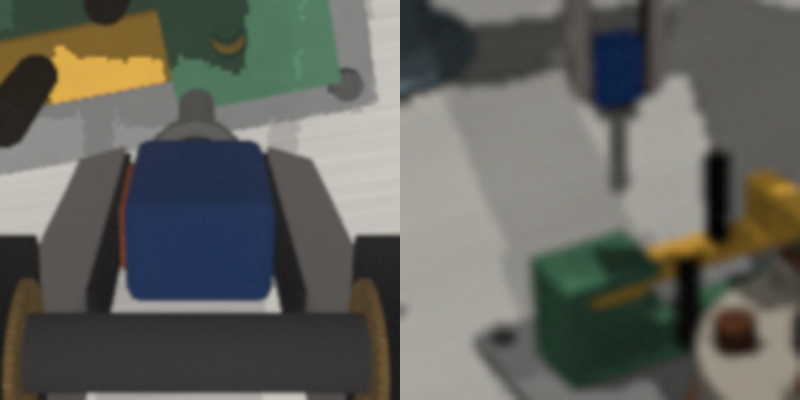

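The wrist crop (left) shows handle, flange (195,125), shank nose (198,90) and the fork hole (230,42). The scene crop (right) shows the pin hanging upright at (617,150).

Run:
```python
from h import *
c=dict(np.load('w9.npz')); k=180/400; f=lambda u,v,z:onz(c,170+u*k,150+v*k,z).round(4)
zf=.177
print('hole',f(229,40,.084),'nose tip edge',f(198,89,zf-.054),f(198,89,zf-.05),'flange rim',f(197,122,zf),f(197,122,zf+.006))
t=[f(u,v,zf+.05) for u,v in((134,205),(272,205),(268,297),(134,297))]; print(t,np.mean(t,0))
g=cv2.cvtColor(c['pixels'],cv2.COLOR_BGR2GRAY)
u,v=[int(round(x)) for x in proj(c,[.5318,-.0034,.084])]; print('hole px',u,v, 'crop',(u-170)/k,(v-150)/k)
print(g[188:206,252:270])
s=dict(np.load('s9.npz')); q=lambda p:(proj(s,p)-[211,143])*5+[400,0]
for P in((.5255,.0095),): print('scene flange,nose',q([*P,zf]),q([*P,zf-.054]))
```

```text
hole [ 0.5323 -0.0038  0.084 ] nose tip edge [0.5267 0.0093 0.123 ] [0.528  0.0091 0.127 ] flange rim [0.5349 0.0083 0.177 ] [0.5371 0.008  0.183 ]
[array([0.5374, 0.021 , 0.227 ]), array([ 0.5332, -0.0071,  0.227 ]), array([ 0.5115, -0.0037,  0.227 ]), array([0.5157, 0.0248, 0.227 ])] [0.52445 0.00875 0.227  ]
hole px 273 169 crop 228.88888888888889 42.22222222222222
[[104 105 105 105 106 104 104 105 104 106 105 104 103 104 104 104 104 104]
 [104 104 104 102 100  98  98  99  99 101 102 103 104 104 104 102 104 105]
 [102 102  98  92  89  85  86  85  87  92  96  99 101 104 102 104 103 106]
 [100  93  88  83  82  81  81  82  81  81  85  91  98 101 103 104 103 105]
 [ 92  85  80  81  79  79  81  81  80  79  81  82  91  98 104 104 105 105]
 [ 85  81  79  80  79  81  80  80  79  79  79  78  84  93 101 103 104 105]
 [ 82  79  77  79  80  80  79  80  80  79  78  78  80  87  98 103 105 104]
 [ 80  78  81  79  80  80  80  81  81  79  79  78  79  84  96 103 104 106]
 [ 78  80  78  79  79  80  80  81  79  79  78  78  78  82  95 103 106 106]
 [ 80  79  79  78  80  81  80  81  78  78  77  78  77  82  99 108 112 114]
 [ 79  78  79  78  80  81  80  81  80  78  77  77  76  82 100 115 122 123]
 [ 79  79  79  81  80  81  80  81  79  78  77  77  76  82 102 118 124 126]
 [ 79  79  79  79  79  79  80  81  80  79  78  77  77  83 102 119 126 126]
 [ 78  79  80  79  79  79  78  80  78  79  78  78  78  83 101 116 125 126]
 [ 78  79  78  79  80  78  78  79  79  79  78  77  78  82  98 115 124 126]
 [ 78  79  77  79  78  80  80  79  80  78  77  77  76  81  95 113 122 125]
 [ 79  80  80  82  84  86  86  84  80  80  79  79  78  79  90 104 113 120]
 [ 83  85  87  90  92  93  93  90  90  87  85  84  81  80  82  86  94 107]]
scene flange,nose [612.53779141 111.33586553] [615.24366839 189.64042895]
```

Run:
```python
from h import *
plan([.5316,-.0042,.1245])
```

```text
ee [0.5221 0.0091 0.1534] F [-0.2 -0.5 -1.4] y [-0.069  0.015 -0.998] xang -98.62 gap 0.0335 q [-0.2   0.01  1.85  0.    1.35  1.52]
tool shift [0.0118 0.028  0.0134] per row [0.00118 0.0028  0.00134]
```

Request:
move_arm([
  [0.02, [0.002, 0.001, 0.002], 0],
  [0.02, [0.003, 0.003, 0.003], 0],
  [0.02, [0.002, 0.004, 0.003], 0],
  [0.02, [0.002, 0.005, 0.002], 0],
  [0.02, [0.001, 0.005, 0.001], 0],
  [0.02, [0, 0.004, 0.001], 0],
  [0.02, [0, 0.002, 0], 0],
  [0.02, [0, 0, 0], 0],
  [0.02, [0, 0, 0], 0],
  [0.02, [0, 0, 0], 0],
])

```text
clock: 20.9
ee_pos: [0.531, -0.0076, 0.1251]
tool_rot: [-0.475, 0.557, -0.517, 0.443]
force: [-0.5, 0.7, -2.0]
finger_gap: 0.0335
```

Run:
```python
from h import *
plan([.5316,-.0042,.1235]); c=cap('wrist'); np.savez('w10.npz',**c)
s=cap('scene'); np.savez('s10.npz',**s)
a=cv2.resize(c['pixels'][150:250,210:310],(400,400),interpolation=cv2.INTER_CUBIC)
u,v=proj(s,[.53,0,.1]).astype(int); b=cv2.resize(s['pixels'][v-25:v+25,u-25:u+25],(400,400),interpolation=cv2.INTER_CUBIC); print(u,v)
cv2.imwrite('pics/ws10.png',np.hstack([a,b]))
```

```text
ee [ 0.531  -0.0076  0.1251] F [-0.5  0.7 -2. ] y [-0.071  0.014 -0.997] xang -98.98 gap 0.0335 q [-0.23  0.07  1.84 -0.    1.3   1.5 ]
tool shift [-0.0035  0.0016  0.0002] per row [-3.5e-04  1.6e-04  2.0e-05]
252 188
```

View pics/ws10.png

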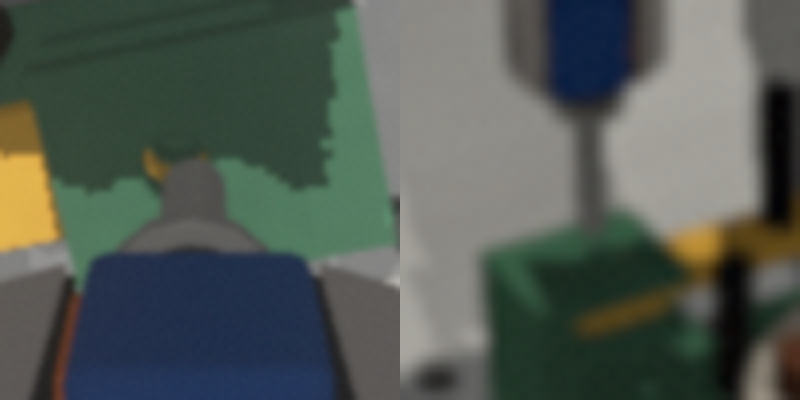

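Run:
```python
from h import *
c=dict(np.load('w10.npz')); f=lambda u,v,z:onz(c,210+u/4-.4,150+v/4-.4,z).round(4)
cr=lambda p:((proj(c,p)-[210,150]+.4)*4).round(1)
zf=.1489
for h in([.5318,-.0034],[.532,-.0036]):
    print('hole ctr',cr([*h,.084]),'rim',[cr([h[0]+.00675*np.cos(a),h[1]+.00675*np.sin(a),.084]) for a in np.arange(4)*np.pi/2])
print('nose far rim',f(193,158,zf-.054),f(193,158,zf-.05),'shank sides at z-.045',f(160,185,zf-.045),f(225,185,zf-.045))
for P in([.531,-.007],[.531,-.0076]): print(P,'nose rim',[cr([P[0]+r*.99,P[1]-r*.14,z]) for r,z in((.004,zf-.054),(.006,zf-.05))],'ctr',cr([*P,zf-.054]))
```

```text
hole ctr [175.6 167.6] rim [array([170.2, 135.8]), array([142.4, 172.5]), array([180.9, 199. ]), array([208.9, 162.7])]
hole ctr [176.4 166.5] rim [array([171. , 134.7]), array([143.2, 171.5]), array([181.7, 197.9]), array([209.7, 161.6])]
nose far rim [ 0.5368 -0.0077  0.0949] [ 0.538  -0.0079  0.0989] shank sides at z-.045 [ 0.5354 -0.0014  0.1039] [ 0.5335 -0.0133  0.1039]
[0.531, -0.007] nose rim [array([193.6, 167. ]), array([193.3, 163.6])] ctr [193.9 186.7]
[0.531, -0.0076] nose rim [array([196.6, 166.5]), array([196.5, 163.1])] ctr [196.9 186.2]
```

Crop: shank nose centred at column 193, hole centre at 176; rows agree. The nose needs about +3.5 mm in y.

Request:
move_arm([
  [0.02, [-0.001, 0, -0.0003], 0],
  [0.02, [-0.001, 0, -0.0003], 0],
  [0.02, [-0.0008, 0, 0], 0],
  [0.02, [0, 0, 0], 0],
  [0.02, [0, 0, 0], 0],
  [0.02, [0, 0, 0], 0],
  [0.02, [0, 0, 0], 0],
  [0.02, [0, 0, 0], 0],
  [0.02, [0, 0, 0], 0],
  [0.02, [0, 0, 0], 0],
])

```text
clock: 22.0
ee_pos: [0.5312, -0.0044, 0.1258]
tool_rot: [-0.475, 0.557, -0.517, 0.444]
force: [-0.4, 0.7, -2.0]
finger_gap: 0.0332
```

Run:
```python
from h import *
plan([.5306,-.0041,.1235]); c=cap('wrist'); np.savez('w11.npz',**c)
g=cv2.cvtColor(c['pixels'],cv2.COLOR_BGR2GRAY)
print('hole',proj(c,[.5318,-.0034,.084]))
print(c['pixels'][184:200,238:272,2])
```

```text
ee [ 0.5312 -0.0044  0.1258] F [-0.4  0.7 -2. ] y [-0.07   0.014 -0.997] xang -98.95 gap 0.0332 q [-0.22  0.07  1.84 -0.    1.3   1.51]
tool shift [-0.0002  0.0024 -0.0005] per row [-2.0e-05  2.4e-04 -5.0e-05]
hole [257.52867927 190.94857822]
[[ 53  53  52  53  51  52  52  53  52  51  52  53  50  49  50  49  47  50
   49  50  50  49  48  47  47  47  48  51  49  48  51  50  49  51]
 [ 54  53  53  52  52  51  53  51  52  51  52  52  51  49  48  48  49  50
   51  49  50  49  49  48  46  46  46  49  48  49  51  49  50  50]
 [ 54  52  52  53  52  52  50  53  53  52  52  56  62  58  49  47  47  47
   50  48  48  49  47  47  43  48  49  51  50  50  49  49  48  49]
 [ 53  53  53  52  51  52  53  52  52  51  53  64  82  78  61  49  45  46
   46  46  46  45  45  44  47  55  64  60  52  49  50  51  50  51]
 [ 55  53  52  52  51  52  52  52  52  53  53  72  96  97  78  58  48  47
   47  48  48  47  47  50  58  73  82  72  59  52  52  53  52  52]
 [ 53  52  52  52  53  53  52  50  52  52  54  73  99 109  94  75  61  56
   59  62  62  60  60  62  76  90  94  81  65  61  61  63  64  60]
 [ 52  51  
[... 699 characters left out ...]
  58  69  76  78  77  76  77  78  81  81  74  70  75  79  82  81  82
   82  83  84  84  82  81  80  81  79  75  76  79  80  81  81  80]
 [ 56  60  72  79  81  81  81  81  80  83  81  78  76  78  81  82  81  81
   81  83  84  82  83  81  81  80  79  78  78  79  81  82  81  81]
 [ 65  67  75  80  81  81  82  81  81  80  80  79  79  80  81  81  83  81
   83  83  84  84  83  82  82  81  79  79  78  79  81  81  81  81]
 [ 77  79  79  80  82  81  81  81  81  82  80  80  80  80  81  83  82  82
   82  84  84  84  82  80  80  81  79  79  78  79  80  81  81  81]
 [ 80  81  81  81  81  81  82  81  82  81  81  81  80  80  82  82  82  82
   81  83  84  83  82  81  82  80  79  78  78  79  80  79  80  80]]
```

Centred: equal yellow crescents on both sides of the shank. Lowering slowly.

Request:
move_arm([
  [0.02, [0, 0.002, 0.0001], 0],
  [0.02, [0, 0.002, 0.0001], 0],
  [0.02, [0, 0.002, 0.0001], 0],
  [0.02, [0, 0.002, 0.0001], 0],
  [0.02, [0, 0.0015, 0.0001], 0],
  [0.02, [0, 0.0015, 0.0001], 0],
  [0.02, [0, 0.001, 0.0001], 0],
  [0.02, [0, 0.001, 0], 0],
  [0.02, [0, 0.001, 0], 0],
  [0.02, [0, 0.001, 0], 0],
])

```text
clock: 23.05
ee_pos: [0.5307, -0.0043, 0.1093]
tool_rot: [-0.475, 0.557, -0.517, 0.444]
force: [-0.2, 0.3, -2.1]
finger_gap: 0.0337
```

Run:
```python
from h import *
plan([.5312,-.0044,.06])
```

```text
ee [ 0.5307 -0.0043  0.1093] F [-0.2  0.3 -2.1] y [-0.07   0.014 -0.997] xang -98.96 gap 0.0337 q [-0.22  0.08  1.86 -0.    1.27  1.51]
tool shift [0.0002 0.0492 0.004 ] per row [2.00e-05 4.92e-03 4.00e-04]
```

Nose 5 mm into the hole with no side force.

Request:
move_arm([
  [0.02, [0, 0.0015, 0.0002], 0],
  [0.02, [0, 0.0015, 0.0002], 0],
  [0.02, [0, 0.0015, 0.0002], 0],
  [0.02, [0, 0.0015, 0.0001], 0],
  [0.02, [0, 0.0015, 0.0001], 0],
  [0.02, [0, 0.0015, 0.0001], 0],
  [0.02, [0, 0.0015, 0.0001], 0],
  [0.02, [0, 0.0015, 0.0001], 0],
  [0.02, [0, 0.0015, 0.0001], 0],
  [0.02, [0, 0.0015, 0.0001], 0],
])

```text
clock: 24.05
ee_pos: [0.531, -0.0042, 0.093]
tool_rot: [-0.475, 0.557, -0.517, 0.444]
force: [-0.5, -0.1, -2.2]
finger_gap: 0.0336
```

Request:
move_arm([
  [0.02, [0, 0.0015, 0.0001], 0],
  [0.02, [0, 0.0015, 0.0001], 0],
  [0.02, [0, 0.0015, 0.0001], 0],
  [0.02, [0, 0.0015, 0.0001], 0],
  [0.02, [0, 0.0015, 0.0001], 0],
  [0.02, [0, 0.0015, 0.0001], 0],
  [0.02, [0, 0.0015, 0.0001], 0],
  [0.02, [0, 0.0015, 0.0001], 0],
  [0.02, [0, 0.0015, 0.0001], 0],
  [0.02, [0, 0.0015, 0.0001], 0],
])

```text
clock: 25.05
ee_pos: [0.5309, -0.0041, 0.0767]
tool_rot: [-0.475, 0.557, -0.517, 0.444]
force: [-0.6, 0.2, -1.8]
finger_gap: 0.0337
```

Request:
move_arm([
  [0.02, [0, 0.0015, 0.0001], 0],
  [0.02, [0, 0.0015, 0.0001], 0],
  [0.02, [0, 0.0015, 0.0001], 0],
  [0.02, [0, 0.0015, 0.0001], 0],
  [0.02, [0, 0.0015, 0.0001], 0],
  [0.02, [0, 0.0015, 0.0001], 0],
  [0.02, [0, 0.001, 0.0001], 0],
  [0.02, [0, 0.001, 0.0001], 0],
  [0.02, [0, 0.001, 0.0001], 0],
  [0.02, [0, 0.001, 0.0001], 0],
])

```text
clock: 26.05
ee_pos: [0.5308, -0.004, 0.0624]
tool_rot: [-0.475, 0.557, -0.517, 0.443]
force: [-0.6, -0.1, -2.1]
finger_gap: 0.0333
```

2 mm left; touching down at 0.5 mm per row.

Request:
move_arm([
  [0.02, [0, 0.0005, 0], 0],
  [0.02, [0, 0.0005, 0], 0],
  [0.02, [0, 0.0005, 0], 0],
  [0.02, [0, 0.0005, 0], 0],
  [0.02, [0, 0.0005, 0], 0],
  [0.02, [0, 0.0005, 0], 0],
  [0.02, [0, 0.0005, 0], 0],
  [0.02, [0, 0.0005, 0], 0],
  [0.02, [0, 0.0005, 0], 0],
  [0.02, [0, 0.0005, 0], 0],
])

```text
clock: 27.05
ee_pos: [0.5308, -0.0041, 0.0603]
tool_rot: [-0.475, 0.557, -0.517, 0.443]
force: [-3.5, 0.1, 4.9]
finger_gap: 0.0335
```

Request:
move_arm([
  [0.02, [0, 0.0008, 0], 0],
  [0.02, [0, 0.0008, 0], 0],
  [0.02, [0, 0.001, 0], 0],
  [0.02, [0, 0.001, 0], 0],
  [0.02, [0, 0.001, 0], 0],
  [0.02, [0, 0.001, 0], 0],
  [0.02, [0, 0.001, 0], 0],
  [0.02, [0, 0.001, 0], 0],
  [0.02, [0, 0.001, 0], 0],
  [0.02, [0, 0.001, 0], 0],
])

```text
clock: 28.05
ee_pos: [0.5308, -0.0041, 0.0603]
tool_rot: [-0.476, 0.558, -0.516, 0.443]
force: [-5.4, 0.8, 7.9]
finger_gap: 0.0332
```

Firm stop at the predicted height (0.0603 m), so the flange is home. Releasing.

Request:
move_arm([
  [0.036, [0, 0, 0], 0],
  [0.038, [0, 0, 0], 0],
  [0.042, [0, 0, 0], 0],
  [0.046, [0, 0, 0], 0],
  [0.05, [0, 0, 0], 0],
  [0.055, [0, 0, 0], 0],
  [0.06, [0, 0, 0], 0],
  [0.06, [0, 0, 0], 0],
  [0.06, [0, 0, 0], 0],
  [0.06, [0, 0, 0], 0],
])

```text
clock: 29.05
ee_pos: [0.5321, -0.0045, 0.0595]
tool_rot: [-0.476, 0.557, -0.517, 0.443]
force: [-0.2, 0.2, 0.6]
finger_gap: 0.0599
```

Run:
```python
from h import *
plan([.5308,-.004,.2])
```

```text
ee [ 0.5321 -0.0045  0.0595] F [-0.2  0.2  0.6] y [-0.071  0.013 -0.997] xang -98.89 gap 0.0599 q [-0.22  0.15  1.88 -0.    1.18  1.51]
tool shift [-0.0005 -0.14   -0.0114] per row [-5.00e-05 -1.40e-02 -1.14e-03]
```

Request:
move_arm([
  [0.06, [0, -0.005, -0.0004], 0],
  [0.06, [0, -0.01, -0.0007], 0],
  [0.06, [0, -0.012, -0.0009], 0],
  [0.06, [0, -0.014, -0.001], 0],
  [0.06, [0, -0.02, -0.0014], 0],
  [0.06, [0, -0.025, -0.0018], 0],
  [0.06, [0, -0.025, -0.01], 0],
  [0.06, [0, -0.02, -0.02], 0],
  [0.06, [0, -0.01, -0.02], 0],
  [0.06, [0, 0, -0.01], 0],
])

```text
clock: 30.05
ee_pos: [0.4777, 0.0036, 0.2217]
tool_rot: [-0.474, 0.554, -0.52, 0.446]
force: [-0.1, 0.1, 0.3]
finger_gap: 0.06
```

Run:
```python
from h import *
plan([.5308,-.004,.2]); c=cap('wrist'); np.savez('w12.npz',**c); s=cap('scene')
u,v=proj(c,[.532,-.003,.12]).astype(int); print(u,v); u=np.clip(u,65,447);v=max(v,65)
a=cv2.resize(c['pixels'][v-65:v+65,u-65:u+65],(400,400),interpolation=cv2.INTER_CUBIC)
p,q=proj(s,[.53,.02,.1]).astype(int); b=cv2.resize(s['pixels'][q-30:q+30,p-30:p+30],(400,400),interpolation=cv2.INTER_CUBIC)
cv2.imwrite('pics/fin.png',np.hstack([a,b])); print(u,v,p,q)
```

```text
ee [0.4777 0.0036 0.2217] F [-0.1  0.1  0.3] y [-0.061  0.01  -0.998] xang -98.88 gap 0.06 q [-0.23 -0.16  1.88 -0.    1.48  1.5 ]
tool shift [-0.0007  0.0184  0.0549] per row [-7.00e-05  1.84e-03  5.49e-03]
256 115
256 115 257 187
```

View pics/fin.png

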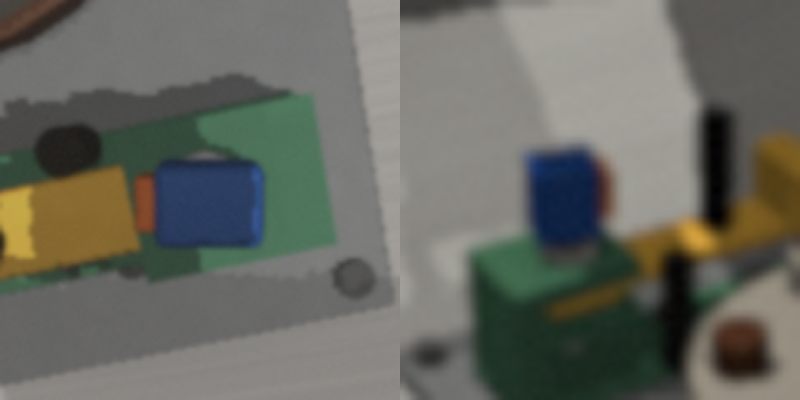

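The flange sits on the upper cheek. The button stands out about 6 mm (21 px against 106 px for the 32 mm handle; 2 mm would be pressed in), so it has sprung out. The arm is still against its stop.

```bash
python3 -c "
from h import *
print(robot.hand_in())"
```

```text
the job is handed in; nothing more can be done
None
```

The yellow arm is closed on its stop, and the blue ball-lock pin is home in the fork and locked. I handed the job in at about 30 s on the robot's clock, with the gripper clear of everything.

- **Retaining arm:** I pushed the post with closed fingers; about 13 N was read on the wrist at the stop. Afterwards the arm's edges were centred within about 0.5 mm of the closed line.
- **Pin insertion:** The button was squeezed fully in at a 33.5 mm finger opening. The pin went down without side force, and the most I read at the seat was about 10 N. The descent ended within 0.1 mm of the height I had worked out for the flange being home.
- **Last picture:** The flange sits on the upper cheek, the button stands out about 6 mm (sprung out, so locked), and the arm is still on its stop.

**What went wrong or disagreed:**
- **Fingertip height:** The real fingertips sit about 37 mm above the reported TCP, seen in both the scene and wrist views. My first push went over the post because of it, without touching anything. I used the corrected height from then on.
- **Tool tilt:** Pressing on the stop tilted the tool by about 4°. I kept that tilt through both the grasp and the insertion, so the pin stayed upright.
- **Pin position:** The scene camera put the held pin about 2 mm away from where the wrist camera did. I went with the wrist view, and the fit bore it out.

I did not check the other bench items one by one after the move, but no unexpected contact force showed up.

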